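Clamp the grazing lamp on the probe station with its U-bolt

ROBOT

A 7-joint arm with a two-finger parallel gripper is mounted at the origin on the work surface. World frame = base frame: x ahead of the robot, y to its left, z up, the work surface at z = 0. Lengths are in m, angles in rad, forces in N, time in s.
With the tool pointing down it reaches from about 0.425 to 0.925 m from the base axis. Payload 6.8 kg.
Tool frame: the origin (TCP) lies at the very end of the fingers, on their centre line; the grasp point (between the pads) lies 19 mm behind it; z points along the fingers, y is the line along which they close (so a half turn about z gives the same grasp; the last joint's range is limited). The gripper opens to 85 mm and grips with 20 to 120 N. Pads are 22 mm wide; open, the fingers measure 114 mm over their backs; the gripper's body (76 mm by 85 mm) begins 54 mm behind the grasp point. The pads swing forward as they close: fully open they stand 13 mm farther back than shut.
Start: joints at [-1.321, 0.477, 0.022, 1.555, -0.011, 1.109, -0.083], TCP at [0.236, 0.632, 0.206] pointing down, gripper open.
Joint ranges: [-2.96, 2.96], [-0.34, 2.1], [-1.41, 1.46], [0.24, 2.44], [-1.37, 4.51], [0.17, 1.92], [-2.96, 2.96]. Speed limits (rad/s): [2.39, 2.39, 3.14, 3.14, 3.14, 3.14, 3.14].

INTERFACE

Orientations are given as a unit quaternion [w, x, y, z].
In Python, from station import bot gives the robot as it stands.
- The arm moves only by the tool nudge_tcp, called after "Request:" as a command line: name --argument value ..., lists and objects as JSON in quotes. Schema: {"type":"object","properties":{"plan":{"type":"array","items":{"type":"array","prefixItems":[{"type":"array","items":{"type":"number"},"minItems":3,"maxItems":3},{"type":"number"},{"type":"number"}],"minItems":3,"maxItems":3},"minItems":1,"maxItems":20},"grip_force":{"type":"number"},"only":{"type":"string"},"quiet":{"type":"boolean"},"lines":{"type":"string"}},"required":["plan"],"additionalProperties":false}. plan is a list of rows, 1 to 20 of them, each written [[dx, dy, dz], turn, opening]: dx, dy, dz in shares of the most that a row can go, 1 being 50 mm, then a turn about the tool's z in normalised numbers (1 is 4 rad), then the opening from 0.0 (shut) to 1.0 (fully open); each row shifts and turns the commanded pose from where the row before left it, along the tool's axes as they then stand; what a row does not reach is not made up. A row lasts 1/10 s, in which the tool goes at most 0.05 m and 0.15 rad, less where a joint would pass 70% of its speed; a pose out of reach is approached as far as the arm can. The fingers move at their own pace and stop on an object; grip_force is the grip in N (left out, the last holds). Time passes only in rows, so rows that do not move let the fingers close. The tool returns the time, the measured TCP pose, the force, the opening and the grip force at its end. only (a regular expression) keeps the lines of the reply that match it, lines (a string "A,B") keeps lines A to B, and quiet returns only ok. Input that does not fit is refused with a message, and nothing moves.
- bot.get_obs(): the state, without advancing time (a new reading comes with each control period).
- bot.read_camera(name): name is "scene" or "top"; returns the picture (384x512x3 uint8, blue, green, red); there is no depth.
- bot.camera_info(name): a dict with "vertical_fov" (degrees; the focal length in pixels is half the picture's height over the tangent of half this angle, whatever the lens; pixels are square), "cx", "cy" (the principal point, pixels), "k1" (the pictures are not rectified: a ray, as slopes to the right and down, at radius r is drawn at 1 + k1 r^2 times it, then the intrinsics apply), "view" (4x4, takes a point from world to camera coordinates). Camera axes: x right, y up, looking along -z (the intrinsics and any distortion apply to the point x, -y, -z); pixel columns grow to the right and rows downward; lengths in m; the calibration is good to about 2 mm. A picture is of the moment at which its call begins. camera_info takes no time and is no camera call.
- bot.hand_in(): hands the job in; it is judged then, once.
The state is a dict: "t": time; "q": joint angles; "joint_vel": joint speeds; "joint_torque": joint torques, N m; "eef_pos": TCP position; "tool_rot": TCP orientation; "contact_force": force on the tool from outside, world axes, zero at the start; "torque": the same for the moment, N m; "gripper_width": opening from 0.0 (shut) to 1.0 (fully open); "grasp_force": force on a finger pad.
Only numpy, scipy, OpenCV 4.12 (cv2) and the standard library are available. Lean on these libraries where they do the work, as an engineer would, in place of code of your own. Each camera call takes 0.05 s, during which the arm holds its last target. There are 200 camera calls.

TASK

Mount the grazing lamp on the probe station: lay its barrel in the V rests with the lens facing the round chuck, setting it down rather than dropping it. Then take the U-bolt out of the tool block and lower it over the barrel so that both legs go through the two holes of the clamp plate and its bend sits fully home on the barrel, ready for the nuts. Touch neither the chuck nor the wafer on it, and leave the other things on the bench where they are.

Things in the scene. Friction and masses are not known exactly. Their poses are not given: they have to be found in the camera images.
- station: Fixed probe station, base plate 400 x 130 x 12 mm. Origin on the bench, below the middle of the grey clamp plate; x along the lamp's line towards the chuck, y across, z up. V blocks (40 mm wide, 90 degree grooves open upwards, mouth 32 mm wide, 103 mm up) at x = -25..-15, 15..25 and 97..113 mm (front rest, on a pillar). Beyond the chuck a probe positioner, 127 mm high, at x = 321 mm.
- clamp (a point): Middle of the clamp plate's top face, 75 mm above the bench, halfway between its two holes; axes as the station. Plate 56 (x) x 76 (y) x 8 mm, 55 mm free below it. The holes are round, 11 mm wide, through the plate, centred at y = -19 and +19 mm from here (x = 0). With the lamp in place the barrel's top is 42.5 mm above here.
- front_rest (a point): Point on the axis of a barrel lying in the front V rest, 105 mm along x from the clamp, 105 mm above the bench; axes as the station.
- lamp_seat (a point): Where the lamp's origin is when it lies right in the V rests: 62 mm along x from the clamp, 105 mm above the bench; axes as the station. Its head is then in front of the front rest and its tail cap behind the clamp plate, which leaves about 15 mm of slack lengthwise either way. The space beside and below here, between clamp plate and front rest, is free down to the base plate.
- chuck: Round steel chuck of the station, 100 mm in diameter, 14 mm thick, with a violet wafer on it; origin at the centre of its underside, 64 mm above the bench. Not to be touched.
- lamp: Cordless grazing lamp, about 0.36 kg: aluminium barrel 25 mm in diameter, black square finned head 48 x 48 x 45 mm, red square tail cap 48 x 48 x 12 mm. Origin on the barrel's axis at the balance point, x along the barrel towards the lens. Bare barrel x = -102 to 68 mm, head x = 68 to 113 mm, tail cap x = -114 to -102 mm. Starts lying loose on the bench, axis 24 mm up.
- lamp_lens (a point): Centre of the lens on the front face of the lamp's head, 113 mm from the lamp's origin; axes as the lamp.
- ubolt: Steel U-bolt of 8 mm round bar, 75 g, standing bend up in the tool block. Origin midway between the legs where the bend begins; y from leg to leg (leg centres y = -19 and +19 mm, 46 mm over the outsides), z up: bend top z = 23 mm, bend inside z = 15 mm, rounded leg ends z = -58 mm; x square to the U. Either leg fits either hole. Home on the barrel its origin is 27.5 mm above the clamp point.
- toolblock: Fixed teal plastic block 110 (x) x 70 (y) x 44 mm, origin at the centre of its underside, z up. The U-bolt stands in two round holes, 11 mm wide and 34 mm deep, at x = -30 mm, y = -19 and +19 mm, its origin 68 mm above the bench. Four hex drivers with coloured handles stand at x = 18 and 41 mm, tops up to 114 mm above the bench.
- nut_tray: Blue open tray 110 x 70 x 28 mm with nuts and washers; origin at the centre of its underside. Bystander.
- screwdriver: Orange screwdriver, 150 mm long, lying on the bench; bystander, origin under its middle.
- petri: Clear petri dish, 94 mm in diameter, 16 mm high; bystander, origin at the centre of its underside.
- solvent_bottle: White bottle with a blue cap, 60 mm in diameter, 140 mm high; bystander, origin at the centre of its underside.
- positioner: Loose black probe positioner about 60 x 45 x 68 mm; bystander, origin at the centre of its underside.
- sample_box: Flat white sample box 72 x 72 x 18 mm; bystander, origin at the centre of its underside.

How it is judged:
On the way, in this order (a step that is already met when the one before it is completed fails the run):
1. the lamp lies in the V rests, lens towards the chuck, let go (z of lamp in the frame of clamp between 0.027 and 0.033 m and y of lamp in the frame of clamp between -0.003 and 0.003 m and x of lamp_lens in the frame of clamp between 0.155 and 0.195 m and angle between the x axis of lamp and the x axis of station, either way round below 0.05 rad and contact force between the fingers and lamp below 0.05 N), for 0.2 s.
2. the U-bolt straddles the barrel with both legs through the clamp plate, its bend home on the barrel (horizontal distance between ubolt and clamp below 0.005 m and z of ubolt in the frame of clamp below 0.031 m and angle between the y axis of ubolt and the y axis of station, either way round below 0.15 rad and angle between ubolt's own z axis and vertical below 0.12 rad), for 0.2 s.
At the end, for the whole second after the job is handed in: The lamp lies at rest in the V rests (axis within 3 mm of its line, lens towards the chuck, head in front of the front rest); the U-bolt stands at rest over its barrel, both legs through the plate holes (within 5 mm, upright within 7 degrees), its bend within 3.5 mm of the barrel (all of step 2 and z of lamp in the frame of clamp between 0.027 and 0.033 m and y of lamp in the frame of clamp between -0.003 and 0.003 m and x of lamp_lens in the frame of clamp between 0.155 and 0.195 m and angle between the x axis of lamp and the x axis of station, either way round below 0.05 rad and linear speed of each of lamp, ubolt below 0.02 m/s); the robot touches nothing.
It fails at once if the lamp is dropped (moving faster than 0.45 m/s, a fall of 10 mm, with no finger on it) (contact force between the fingers and lamp below 0.05 N and linear speed of lamp above 0.45 m/s).
It fails at once if the U-bolt is dropped (moving faster than 0.7 m/s, a fall of 25 mm, with no finger on it) (contact force between the fingers and ubolt below 0.05 N and linear speed of ubolt above 0.7 m/s).
It fails at once if the chuck or its wafer is touched (contact force between chuck and anything else above 0.5 N).
It fails at once if a bystander is pushed away by more than 30 mm (distance of any of nut_tray, screwdriver, petri, solvent_bottle, positioner, sample_box from where it was at the start of the episode above 0.03 m).
It also fails if it takes over 58 s, if anything falls off the work surface, if the arm or the gripper's body presses on something with over 40 N, if the wrist force passes 120 N, or if a joint passes its speed limit or range.

## Working session

There is one attempt and no reset: what is moved stays moved. The work goes in short steps, Python scripts to look and compute and a tool call to move; the robot and the scene stay as the last step left them, time stands still between calls to the robot, and variables do not carry over. Pictures are saved under pics/ and viewed, at most 10 in all, crops included, and the job is handed in when it is done.

```bash
ls; mkdir -p pics; python3 - <<'E'
from station import bot
import cv2
for n in("scene","top"):
    cv2.imwrite(f"pics/{n}0.png",bot.read_camera(n)); print(bot.camera_info(n))
print(bot.get_obs())
E
```

```text
pics
station.py
{'vertical_fov': 43.40479196860537, 'cx': 262.0616392634458, 'cy': 196.40979197783568, 'k1': -0.20956260857921116, 'view': array([[-0.73319743,  0.67989034, -0.01306307,  0.40907268],
       [-0.54545204, -0.57652981,  0.60835471,  0.25026896],
       [ 0.40608324,  0.45316939,  0.79355775, -1.71980255],
       [ 0.        ,  0.        ,  0.        ,  1.        ]])}
{'vertical_fov': 52.72272593526096, 'cx': 253.26958930362022, 'cy': 190.05009972454673, 'k1': -0.06490683168131506, 'view': array([[-0.0236115 , -0.99969137, -0.00772462,  0.05511673],
       [ 0.98848669, -0.02450058,  0.14931104, -0.55442289],
       [-0.14945421, -0.00411022,  0.9887601 , -1.04734366],
       [ 0.        ,  0.        ,  0.        ,  1.        ]])}
{'t': 0.1, 'q': array([-1.32109584,  0.47777014,  0.02230921,  1.55632962, -0.01148298,
        1.10928341, -0.08312529]), 'joint_vel': array([ 0.00147246, -0.00059577, -0.00103795, -0.00115568, -0.00134807,
       -0.00067761, -0.00248705]), 'joint_torque': array([ 4.49601357e-03, -5.97759569e+01,  1.61367472e+00, -2.81955707e+01,
        1.28245982e-02,  5.06257304e-03,  1.75290370e-05]), 'eef_pos': array([0.23619527, 0.63172578, 0.20529667]), 'tool_rot': array([-8.74297120e-05,  1.77931538e-01,  9.84042518e-01, -8.26748241e-04]), 'contact_force': array([ 0.51712414,  0.07984949, -0.26022508]), 'torque': array([ 0.02127058,  0.06210558, -0.05573281]), 'grasp_force': 0.0, 'gripper_width': 0.9967762609455265}
```

View pics/scene0.png

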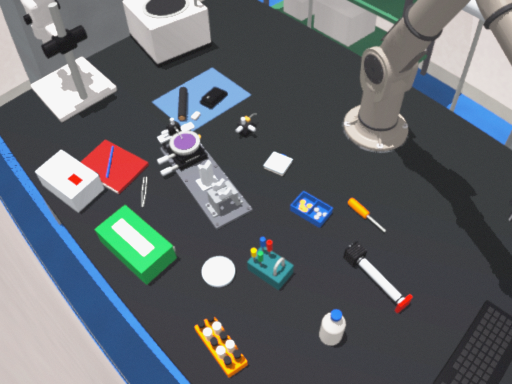

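View pics/top0.png

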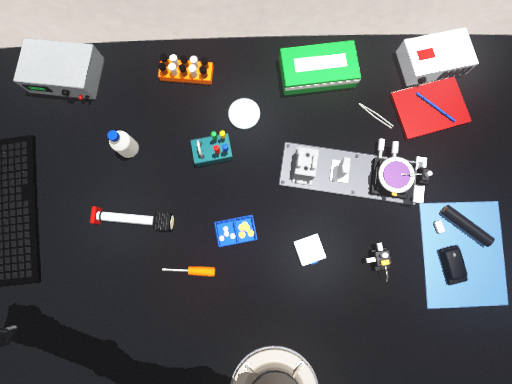

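The scene view shows the lamp at about (378,278), the tool block at (270,265) and the station at (205,180). In the top view the lamp runs from its red tail at (95,215) to its head at (165,222). The U-bolt is at (199,149), the clamp at (303,165) and the chuck at (396,176). I'll zoom in for measurements.

```bash
cat > h.py <<'E'
import numpy as np, cv2
from station import bot
def K(n):
    c=bot.camera_info(n); f=192/np.tan(np.radians(c["vertical_fov"]/2)); return c,f
def ray(n,u,v):
    c,f=K(n); x=np.array([(u-c["cx"])/f,(v-c["cy"])/f]); y=x.copy()
    for _ in range(20): y=x/(1+c["k1"]*(y@y))
    V=c["view"]; R=V[:3,:3]; return -R.T@V[:3,3], R.T@np.array([y[0],-y[1],-1.])
def onz(n,u,v,z):
    o,d=ray(n,u,v); return o+d*(z-o[2])/d[2]
def proj(n,p):
    c,f=K(n); q=c["view"]@np.append(p,1); s=np.array([q[0],-q[1]])/-q[2]
    return s*(1+c["k1"]*(s@s))*f+[c["cx"],c["cy"]]
def tri(a,b):
    o1,d1=ray("scene",*a); o2,d2=ray("top",*b)
    s=np.linalg.lstsq(np.c_[d1,-d2],o2-o1,rcond=None)[0]; p=o1+d1*s[0]; q=o2+d2*s[1]
    return (p+q)/2,np.linalg.norm(p-q)
E
python3 - <<'E'
import cv2,numpy as np
t=cv2.imread("pics/top0.png"); s=cv2.imread("pics/scene0.png")
r=lambda im,x,y,w,h,k:cv2.resize(im[y:y+h,x:x+w],None,fx=k,fy=k,interpolation=cv2.INTER_CUBIC)
a=r(t,275,130,160,80,5); b=np.hstack([r(t,185,125,55,44,7.2727273),r(t,85,195,100,80,4)])
print(a.shape,b.shape); cv2.imwrite("pics/a.png",a); cv2.imwrite("pics/b.png",b)
cv2.imwrite("pics/c.png",r(s,155,115,150,112,5))
E
```

```text
(400, 800, 3) (320, 800, 3)
```

View pics/a.png

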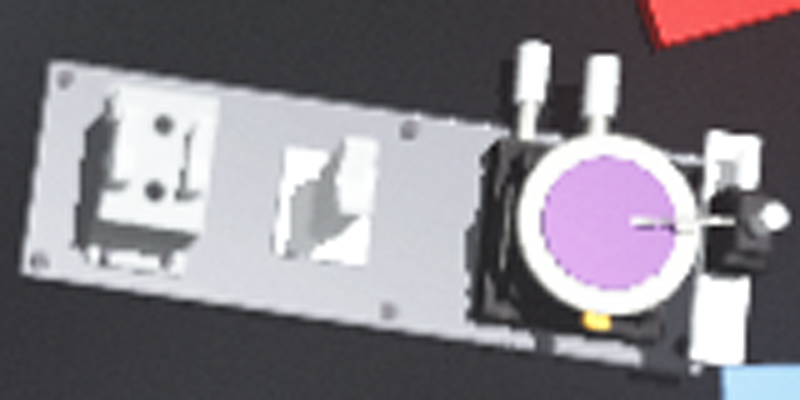

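View pics/b.png

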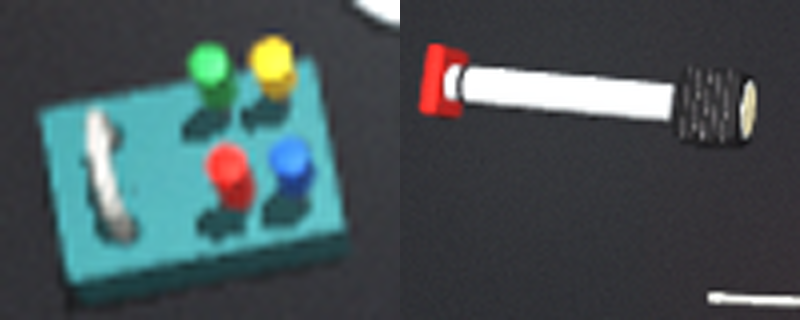

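View pics/c.png

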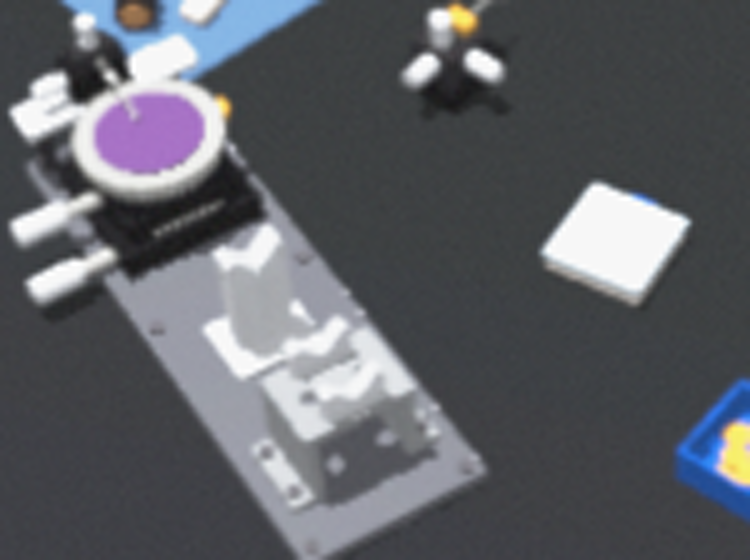

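Picks from the crops:
- **Station (first crop):** clamp holes at about (164,125) and (155,190), and the wafer disc at about (608,222).
- **Tool block (second crop):** top corners at (40,110), (315,60), (348,232) and (72,285). The bend runs from (95,110) to (125,235).
- **Lamp (second crop):** red cap at left, head at right from x=675 to 740.

The third crop shows the V blocks, with the holes hidden behind the rear V.

```bash
python3 - <<'E'
from h import *
np.set_printoptions(precision=4,suppress=True)
t=cv2.imread("pics/top0.png"); s=cv2.imread("pics/scene0.png"); 
F=lambda x,y,k,x0,y0:((x+.5)/k-.5+x0,(y+.5)/k-.5+y0)
h=[onz("top",*F(*p,5,275,130),.075) for p in((164,125),(155,190))]
cl=(h[0]+h[1])/2; print("clamp",cl,"hole gap",np.linalg.norm(h[0]-h[1]),h)
def cen(im,lo,hi,roi):
    x,y,w,hh=roi; m=cv2.inRange(cv2.cvtColor(im,cv2.COLOR_BGR2HSV)[y:y+hh,x:x+w],lo,hi)
    n,_,st,c=cv2.connectedComponentsWithStats(m); i=1+st[1:,4].argmax(); return c[i]+[x,y],st[i,4]
wt,a=cen(t,(125,50,80),(160,255,255),(360,140,70,70)); ws,a2=cen(s,(125,50,80),(160,255,255),(150,120,60,50))
w=onz("top",*wt,.079); print("wafer",w,a,onz("scene",*ws,.079),tri(ws,wt))
ax=(w-cl)[:2]; print("wafer dist",np.linalg.norm(ax),"yaw",np.arctan2(ax[1],ax[0]))
hd=(h[0]-h[1])[:2]; print("yaw from holes",np.arctan2(hd[1],hd[0])-np.pi/2)
# base plate edges z .012
for p in((50,62),(22,272),(690,372)): print("plate",onz("top",*F(*p,5,275,130),.012))
k=7.2727273
C=[onz("top",*F(*p,k,185,125),.044) for p in((40,110),(315,60),(348,232),(72,285))]
print("block",np.mean(C,0),[np.linalg.norm(C[i]-C[i-1]) for i in range(4)]); 
d=(C[1]+C[2]-C[0]-C[3])[:2]; yb=np.arctan2(d[1],d[0]); print("yawb",yb)
b=np.mean(C,0)[:2]; print("ubolt pred",b-.03*np.array([np.cos(yb),np.sin(yb)]))
for p in((95,115),(100,165),(123,232)): print("ubolt px",onz("top",*F(*p,k,185,125),.085))
# lamp
G=lambda x,y:F(x-400,y,4,85,195)
for p,z in(((426,78),.048),((464,85),.024),((675,102),.0365),((676,104),.048),((740,107),.048)): print("lamp",p,onz("top",*G(*p),z))
m=((t[195:240,100:160].min(2)>170)).astype(np.uint8); n,l,st,c=cv2.connectedComponentsWithStats(m);i=1+st[1:,4].argmax()
ys,xs=np.where(l==i); sel=(xs>18)&(xs<50); 
cols=[(x,ys[xs==x].mean()) for x in range(18,50)]; q=np.polyfit(*zip(*cols),1)
for x in(18,50): print("axis",onz("top",100+x,195+np.polyval(q,x),.024),(ys[xs==x]).ptp() if 0 else np.ptp(ys[xs==x])+1)
print("cam",ray("top",0,0)[0])
E
```

```text
clamp [ 0.6277 -0.1071  0.075 ] hole gap 0.0371403053342144 [array([ 0.646 , -0.1104,  0.075 ]), array([ 0.6094, -0.1038,  0.075 ])]
wafer [ 0.5844 -0.352   0.079 ] 544 [ 0.5822 -0.3491  0.079 ] (array([ 0.5832, -0.3502,  0.0798]), np.float64(0.003256747624284552))
wafer dist 0.24866381776043978 yaw -1.7460156081397908
yaw from holes -1.7504414255072756
plate [ 0.701  -0.0539  0.012 ]
plate [ 0.576  -0.0331  0.012 ]
plate [ 0.5078 -0.4187  0.012 ]
block [0.6795 0.1591 0.044 ] [np.float64(0.07222534235487796), np.float64(0.11043573193320386), np.float64(0.07115869266239067), np.float64(0.10985752766143615)]
yawb -1.4076172869140153
ubolt pred [0.6746 0.1887]
ubolt px [0.6916 0.1919 0.085 ]
ubolt px [0.6719 0.19   0.085 ]
ubolt px [0.6457 0.1813 0.085 ]
lamp (426, 78) [0.4975 0.499  0.048 ]
lamp (464, 85) [0.4943 0.4812 0.024 ]
lamp (675, 102) [0.4779 0.3245 0.0365]
lamp (676, 104) [0.4756 0.3207 0.048 ]
lamp (740, 107) [0.4725 0.2758 0.048 ]
axis [0.4902 0.4303 0.024 ] 9
axis [0.4798 0.3375 0.024 ] 9
cam [0.3928 0.0372 1.1188]
```

Careful with the scale: shifts go in shares of 50 mm and turns go in shares of 4 rad. That gives: 0.03 m is 0.6, -0.024 m is -0.48, 0.147 rad is 0.0368.

```bash
cat >> h.py <<'E'
def togo(p,yang):
    """tool-axes move to TCP p, with tool y axis at world angle yang; turn first"""
    o=bot.get_obs(); w,x,y,z=o["tool_rot"]; from scipy.spatial.transform import Rotation as R
    M=R.from_quat([x,y,z,w]); A=M.as_matrix(); a=np.arctan2(A[1,1],A[0,1]); t=-((yang-a+np.pi/2)%np.pi-np.pi/2)
    d=np.asarray(p)-o["eef_pos"]
    print("t %.2f turn %.4f, moves after turn"%(o["t"],t),np.round((M*R.from_euler("z",t)).inv().apply(d),4),"q7 %.2f"%o["q"][6],"tilt",np.round(A[:2,2],4))
E
```

Request:
nudge_tcp --plan '[[[0,0,0],0.0368,1],[[0,0,0],0.0368,1],[[0,0,0],0.0368,1],[[0,0,0],0.0368,1],[[0,0,0],0.0368,1],[[0,0,0],0.0368,1],[[0,0,0],0.0368,1],[[0,0,0],0.0368,1],[[0,0,0],0.037,1],[[-0.48,0.6,0],0,1],[[-0.48,0.6,0],0,1],[[-0.48,0.6,0],0,1],[[-0.48,0.6,0],0,1],[[-0.48,0.6,0],0,1],[[-0.48,0.6,0],0,1],[[-0.48,0.6,0],0,1],[[-0.48,0.6,0],0,1],[[-0.48,0.6,0],0,1],[[0,0,0],0,1]]' --grip_force 40

```text
t: 2.0
eef_pos: [0.4856, 0.3813, 0.2063]
tool_rot: [0.002, 0.748, 0.663, -0.0]
contact_force: [0.3, -0.1, -0.9]
gripper_width: 0.999
grasp_force: 0.0
```

```bash
python3 -c "
from h import *
togo((.4853,.387,.006),-.111)"
```

```text
t 2.00 turn -0.0096, moves after turn [ 0.0062 -0.0014  0.2003] q7 -0.73 tilt [ 0.0024 -0.0029]
```

To row units: 0.04 m is 0.8, 0.006 m is 0.12, -0.01 rad is -0.0025.

Request:
nudge_tcp --plan '[[[0.12,-0.02,0.6],-0.0025,1],[[0,0,0.8],0,1],[[0,0,0.8],0,1],[[0,0,0.8],0,1],[[0,0,0.6],0,1],[[0,0,0.4],0,1],[[0,0,0],0,1],[[0,0,0],0,0],[[0,0,0],0,0],[[0,0,0],0,0],[[0,0,0],0,0],[[0,0,0],0,0],[[0,0,0],0,0]]' --grip_force 60

```text
t: 3.3
eef_pos: [0.4829, 0.397, 0.0112]
tool_rot: [-0.001, 0.742, 0.67, 0.004]
contact_force: [-3.9, -3.6, 27.3]
gripper_width: 0.001
grasp_force: 13.4
```

```bash
python3 -c "
from h import *
togo((.4853,.387,.006),-.111)"
```

```text
t 3.30 turn 0.0096, moves after turn [-0.0097  0.0034  0.0051] q7 -0.64 tilt [0.0038 0.0066]
```

Request:
nudge_tcp --plan '[[[0,0,-0.6],0,0],[[0,0,-0.8],0,0],[[0,0,-0.8],0,0],[[0,0,0],0,0]]'

```text
t: 3.7
eef_pos: [0.4837, 0.3961, 0.1223]
tool_rot: [-0.0, 0.742, 0.67, 0.005]
contact_force: [0.6, 0.1, 0.1]
gripper_width: -0.002
grasp_force: 0.0
```

```bash
python3 - <<'E'
from h import *
t=bot.read_camera("top"); s=bot.read_camera("scene")
cv2.imwrite("pics/d.png",np.hstack([cv2.resize(t[150:300,60:210],None,fx=2.6,fy=2.6),cv2.resize(s[190:340,300:450],None,fx=2.6,fy=2.6)]))
E
```

```text
(no output)
```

View pics/d.png

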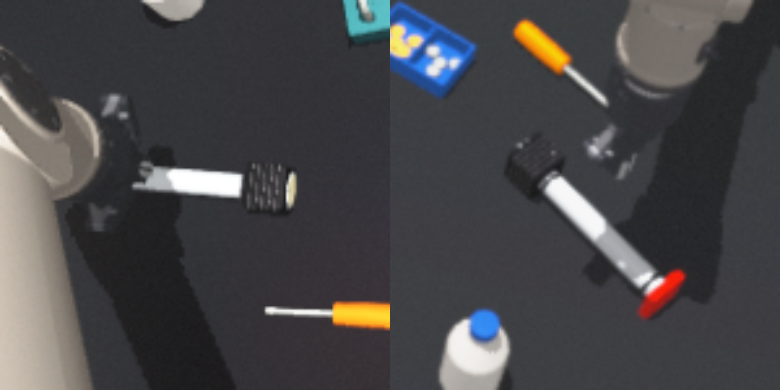

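The lamp is still on the bench: head at crop (270,187), barrel running left from there. The gripper shut beside or above it. I'll move the arm clear and measure the lamp again with both cameras.

To row units: -0.05 m is -1, -0.03 m is -0.6.

Request:
nudge_tcp --plan '[[[0,0,-1],0,1],[[-1,0,-0.6],0,1],[[-1,0,0],0,1],[[-1,0,0],0,1],[[-1,0,0],0,1],[[0,0,0],0,1]]'

```text
t: 4.4
eef_pos: [0.4594, 0.1938, 0.1906]
tool_rot: [0.0, 0.745, 0.667, -0.003]
contact_force: [0.1, 1.2, 1.2]
gripper_width: 0.993
grasp_force: 0.0
```

```bash
python3 - <<'E'
from h import *
np.set_printoptions(precision=4,suppress=True)
print([proj(n,(.4837,.3961,.1223)) for n in("top","scene")])
t=bot.read_camera("top"); s=bot.read_camera("scene")
a=cv2.resize(t[190:260,80:180],None,fx=4,fy=4,interpolation=cv2.INTER_CUBIC); b=cv2.resize(s[235:320,335:425],None,fx=4,fy=4,interpolation=cv2.INTER_CUBIC)[:280]
b=cv2.resize(s[235:319,330:430],None,fx=4,fy=4,interpolation=cv2.INTER_CUBIC)
c=np.zeros((336,800,3),np.uint8);c[:280,:400]=a;c[:,400:]=b
cv2.imwrite("pics/e.png",c)
E
```

```text
[array([117.6105, 216.0645]), array([384.4842, 260.0768])]
```

View pics/e.png

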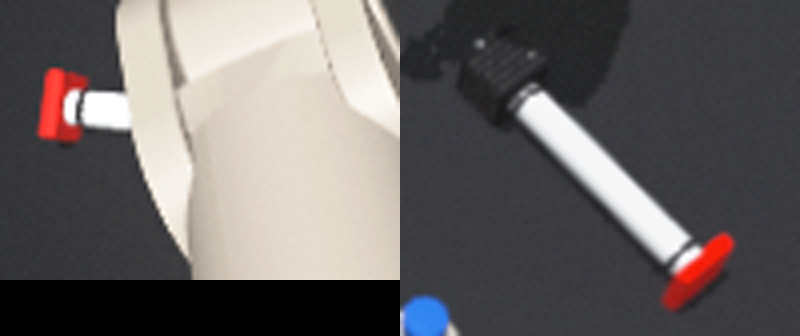

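Top half: the red cap is at (50,105) and the arm hides the rest. Scene half: the barrel runs from (527,95) to (682,255). I'll compare that with the first scene picture.

```bash
python3 - <<'E'
from h import *
np.set_printoptions(precision=4,suppress=True)
s1=bot.read_camera("scene")
t0=cv2.imread("pics/top0.png");s0=cv2.imread("pics/scene0.png");t1=bot.read_camera("top")
def red(n,im,roi):
    x,y,w,h=roi; hs=cv2.cvtColor(im,cv2.COLOR_BGR2HSV)[y:y+h,x:x+w]; m=cv2.inRange(hs,(0,150,90),(8,255,255))|cv2.inRange(hs,(172,150,90),(180,255,255))
    ys,xs=np.where(m>0); c=(xs.mean()+x,ys.mean()+y); return c
for s,t in((s0,t0),(s1,t1)):
    cs,ct=red("scene",s,(380,270,60,60)),red("top",t,(80,190,40,50)); print("red",cs,ct,*tri(cs,ct))
    x0,y0=345,245; m=(s[y0:315,x0:415].min(2)>130).astype(np.uint8); n,l,st,c=cv2.connectedComponentsWithStats(m); i=1+st[1:,4].argmax()
    pts=np.argwhere(l==i)[:,::-1]+[x0,y0]; r=cv2.fitLine(pts.astype(np.float32),cv2.DIST_HUBER,0,.01,.01).ravel()
    P=[onz("scene",*(r[2:]+k*r[:2]),.028) for k in(-20,20)]; d=P[1]-P[0]; 
    f=lambda y:P[0]+d*(y-P[0][1])/d[1]; print("bar",st[i],r,f(.33),f(.387),f(.43))
print(proj("top",(.4853,.387,.024)),proj("scene",(.4853,.387,.024)))
togo((0,0,0),0)
E
```

```text
red (np.float64(403.3706293706294), np.float64(303.25174825174827)) (np.float64(94.32592592592593), np.float64(214.74074074074073)) [0.4971 0.4978 0.0298] 0.0009038216174205855
bar [ 14  13  46  46 537] [  0.7043   0.7099 380.6916 279.6747] [0.4764 0.33   0.028 ] [0.4824 0.387  0.028 ] [0.487 0.43  0.028]
red (np.float64(404.4), np.float64(302.3071428571429)) (np.float64(94.13533834586467), np.float64(215.61654135338347)) [0.4941 0.4979 0.0316] 0.001879236437801505
bar [ 15  13  45  45 518] [  0.7071   0.7071 381.2835 279.2899] [0.4745 0.33   0.028 ] [0.4803 0.387  0.028 ] [0.4847 0.43   0.028 ]
[132.8786 218.3096] [374.8075 275.9441]
t 4.60 turn -0.0994, moves after turn [-0.203  -0.4604  0.1918] q7 -0.51 tilt [-0.001  -0.0004]
```

To row units: 0.048 m is 0.96, 0.005 m is 0.1.

Request:
nudge_tcp --plan '[[[0.96,0.1,0],0,1],[[0.96,0.1,0],0,1],[[0.96,0.1,0],0,1],[[0.96,0,0],0,1],[[0,0,0],0,1],[[0,0,0],0,1],[[0,0,0],0,1],[[0,0,0],0,1]]' --grip_force 60

```text
t: 5.4
eef_pos: [0.4954, 0.3902, 0.1918]
tool_rot: [0.0, 0.742, 0.67, -0.0]
contact_force: [-0.9, 0.2, 0.3]
gripper_width: 0.998
grasp_force: 0.0
```

```bash
python3 -c "
from h import *
togo((.482,.387,.006),-.111)"
```

```text
t 5.40 turn 0.0087, moves after turn [-0.0046 -0.013   0.1858] q7 -0.70 tilt [-0.0002 -0.0006]
```

To row units: 0.04 m is 0.8, 0.035 m is 0.7, 0.009 rad is 0.0023.

Request:
nudge_tcp --plan '[[[-0.1,-0.26,0.8],0.0023,1],[[0,0,0.8],0,1],[[0,0,0.8],0,1],[[0,0,0.7],0,1],[[0,0,0.4],0,1],[[0,0,0.2],0,1],[[0,0,0],0,1],[[0,0,0],0,1],[[0,0,0],0,1],[[0,0,0],0,1]]'

```text
t: 6.4
eef_pos: [0.4826, 0.3884, 0.0082]
tool_rot: [-0.0, 0.745, 0.667, 0.001]
contact_force: [0.7, -0.4, -0.7]
gripper_width: 0.997
grasp_force: 0.0
```

Request:
nudge_tcp --plan '[[[0,0,0],0,0.4],[[0,0,0],0,0.4],[[0,0,0],0,0.4],[[0,0,0],0,0.4],[[0,0,0],0,0.4]]'

```text
t: 6.9
eef_pos: [0.4818, 0.3877, 0.0069]
tool_rot: [0.0, 0.745, 0.667, -0.0]
contact_force: [0.6, 0.8, 0.5]
gripper_width: 0.396
grasp_force: 0.0
```

Request:
nudge_tcp --plan '[[[0,0,0],0,0.2],[[0,0,0],0,0.2],[[0,0,0],0,0.2]]'

```text
t: 7.2
eef_pos: [0.4816, 0.3877, 0.007]
tool_rot: [-0.0, 0.745, 0.667, -0.0]
contact_force: [-0.9, -1.0, 2.0]
gripper_width: 0.203
grasp_force: 10.7
```

```bash
python3 - <<'E'
from h import *
togo((.482,.387,.006),-.111)
t=bot.read_camera("top"); s=bot.read_camera("scene")
cv2.imwrite("pics/f.png",np.hstack([cv2.resize(t[170:270,80:180],(390,390),interpolation=2),cv2.resize(s[225:325,330:430],(390,390),interpolation=2)]))
E
```

```text
t 7.20 turn 0.0011, moves after turn [-0.0007  0.0005  0.001 ] q7 -0.63 tilt [-0.0005 -0.0001]
```

View pics/f.png

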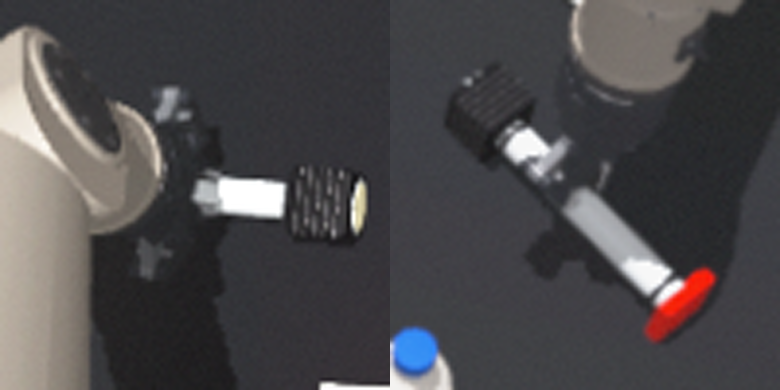

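Both fingers now straddle the barrel: crop (205,195) in the top half and (555,155)–(600,175) in the scene half. The grip is 10.7 N at 0.2 opening. I'll close a little more and try a small lift.

Request:
nudge_tcp --plan '[[[0,0,0],0,0.15],[[0,0,0],0,0.15],[[0,0,0],0,0.15]]' --grip_force 40

```text
t: 7.6
eef_pos: [0.4817, 0.3879, 0.008]
tool_rot: [-0.0, 0.745, 0.667, -0.0]
contact_force: [-3.9, -1.5, 11.3]
gripper_width: 0.156
grasp_force: 24.9
```

Request:
nudge_tcp --plan '[[[0,0,-0.1],0,0.15],[[0,0,-0.1],0,0.15],[[0,0,-0.1],0,0.15],[[0,0,0],0,0.15],[[0,0,0],0,0.15]]'

```text
t: 8.1
eef_pos: [0.4819, 0.3877, 0.0219]
tool_rot: [0.0, 0.745, 0.667, 0.0]
contact_force: [0.9, -0.6, -1.1]
gripper_width: 0.149
grasp_force: 0.0
```

Request:
nudge_tcp --plan '[[[0,0,0],0,0.6],[[0,0,0],0,0.6],[[0,0,0],0,0.6]]'

```text
t: 8.4
eef_pos: [0.4818, 0.3876, 0.0217]
tool_rot: [0.0, 0.745, 0.667, -0.0]
contact_force: [-0.2, 0.4, -0.1]
gripper_width: 0.599
grasp_force: 0.0
```

Request:
nudge_tcp --plan '[[[0,0,0.2],0,0.6],[[0,0,0.2],0,0.6],[[0,0,0],0,0.6],[[0,0,0],0,0.6]]'

```text
t: 8.8
eef_pos: [0.4815, 0.3873, 0.0012]
tool_rot: [0.0, 0.745, 0.667, -0.001]
contact_force: [-0.2, -0.7, -0.2]
gripper_width: 0.604
grasp_force: 0.0
```

Request:
nudge_tcp --plan '[[[0,0,0.08],0,0.6],[[0,0,0],0,0.6],[[0,0,0],0,0.6]]'

```text
t: 9.1
eef_pos: [0.4819, 0.3878, -0.002]
tool_rot: [-0.0, 0.745, 0.667, 0.0]
contact_force: [-0.6, -0.4, 0.2]
gripper_width: 0.603
grasp_force: 0.0
```

```bash
python3 - <<'E'
from h import *
s=bot.read_camera("scene");t=bot.read_camera("top")
cv2.imwrite("pics/g.png",np.hstack([cv2.resize(t[180:250,100:170],(399,399),interpolation=2),cv2.resize(s[240:310,340:410],(399,399),interpolation=2)]))
p=bot.get_obs()["eef_pos"]; print(p,proj("scene",p),proj("top",p),proj("scene",p+[0,0,.025]))
E
```

```text
[ 0.4819829   0.38782716 -0.00188305] [374.12980633 279.69866989] [135.35627844 220.13974442] [375.72052636 275.54952344]
```

View pics/g.png

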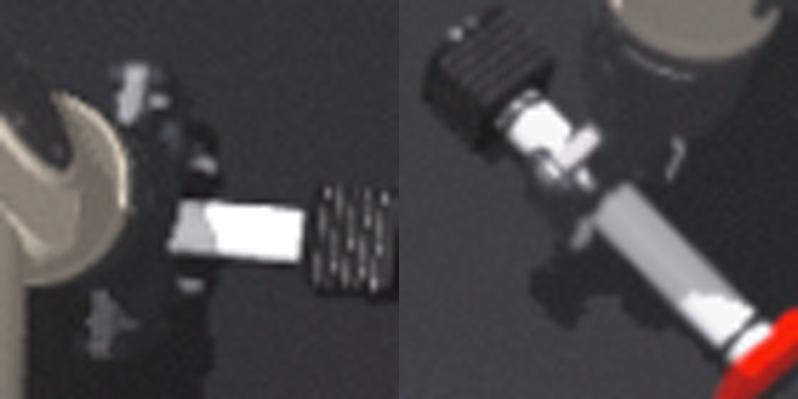

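The fingers straddle the barrel at crops (200,165)/(190,285) and (575,150)/(580,240). There is no bench contact at a reading of z=-0.002, so the true tips sit higher than the reported TCP. I'll feel my way down.

To row units: 0.006 m is 0.12.

Request:
nudge_tcp --plan '[[[0,0,0.12],0,0.5],[[0,0,0],0,0.5],[[0,0,0],0,0.45],[[0,0,0],0,0.45]]'

```text
t: 9.6
eef_pos: [0.4819, 0.3877, -0.0081]
tool_rot: [-0.0, 0.745, 0.667, -0.0]
contact_force: [-0.3, -0.3, 0.7]
gripper_width: 0.447
grasp_force: 0.0
```

Request:
nudge_tcp --plan '[[[0,0,0.12],0,0.45],[[0,0,0],0,0.45],[[0,0,0],0,0.45]]'

```text
t: 9.9
eef_pos: [0.4817, 0.3875, -0.0144]
tool_rot: [0.0, 0.745, 0.667, -0.0]
contact_force: [-0.5, 0.1, 0.3]
gripper_width: 0.453
grasp_force: 0.0
```

Request:
nudge_tcp --plan '[[[0,0,0.08],0,0.45],[[0,0,0],0,0.45],[[0,0,0],0,0.45]]'

```text
t: 10.2
eef_pos: [0.4818, 0.3876, -0.0182]
tool_rot: [0.0, 0.745, 0.667, -0.0]
contact_force: [-0.6, 0.3, 0.2]
gripper_width: 0.452
grasp_force: 0.0
```

To row units: 0.001 m is 0.02.

Request:
nudge_tcp --plan '[[[0,0,0.02],0,0.35],[[0,0,0],0,0.3],[[0,0,0],0,0.2],[[0,0,0],0,0.1],[[0,0,0],0,0],[[0,0,0],0,0]]' --grip_force 50

```text
t: 10.8
eef_pos: [0.4817, 0.3877, -0.019]
tool_rot: [-0.0, 0.745, 0.667, -0.0]
contact_force: [-1.7, -1.4, 4.2]
gripper_width: 0.274
grasp_force: 49.1
```

Request:
nudge_tcp --plan '[[[0,0,-0.08],0,0],[[0,0,-0.12],0,0],[[0,0,-0.2],0,0],[[0,0,0],0,0],[[0,0,0],0,0]]'

```text
t: 11.3
eef_pos: [0.4822, 0.388, 0.0014]
tool_rot: [-0.0, 0.745, 0.667, 0.0]
contact_force: [-0.3, -0.1, -5.1]
gripper_width: 0.275
grasp_force: 49.3
```

To row units: -0.04 m is -0.8, -0.03 m is -0.6.

Request:
nudge_tcp --plan '[[[0,0,-0.4],0,0],[[0,0,-0.8],0,0],[[0,0,-0.8],0,0],[[0,0,-0.8],0,0],[[0,0,-0.6],0,0],[[0,0,-0.4],0,0],[[0,0,0],0,0],[[0,0,0],0,0]]'

```text
t: 12.1
eef_pos: [0.4813, 0.3874, 0.19]
tool_rot: [-0.0, 0.745, 0.667, -0.0]
contact_force: [0.4, -0.5, -4.3]
gripper_width: 0.276
grasp_force: 49.9
```

```bash
python3 -c "
from h import *
togo((.6177,-.1632,.19),-.177)"
```

```text
t 12.10 turn 0.0671, moves after turn [-5.180e-01  2.312e-01  2.000e-04] q7 -0.72 tilt [-0.0008 -0.0005]
```

To row units: -0.03 m is -0.6, -0.02 m is -0.4, 0.067 rad is 0.0168.

Request:
nudge_tcp --plan '[[[0,0,0],0.0168,0],[[-0.3,0.12,0],0,0],[[-0.6,0.26,0],0,0],[[-0.6,0.26,0],0,0],[[-0.6,0.28,0],0,0],[[-0.6,0.28,0],0,0],[[-0.6,0.28,0],0,0],[[-0.6,0.28,0],0,0],[[-0.6,0.28,0],0,0],[[-0.6,0.28,0],0,0],[[-0.6,0.28,0],0,0],[[-0.6,0.28,0],0,0],[[-0.6,0.28,0],0,0],[[-0.6,0.26,0],0,0],[[-0.6,0.26,0],0,0],[[-0.6,0.26,0],0,0],[[-0.6,0.26,0],0,0],[[-0.4,0.18,0],0,0],[[0,0,0],0,0],[[0,0,0],0,0]]'

```text
t: 14.1
eef_pos: [0.6105, -0.1293, 0.1894]
tool_rot: [-0.001, 0.767, 0.641, -0.001]
contact_force: [0.2, 0.0, -3.7]
gripper_width: 0.274
grasp_force: 49.8
```

```bash
python3 -c "
from h import *
togo((.6177,-.1632,.19),-.177)"
```

```text
t 14.10 turn -0.0013, moves after turn [-0.0321  0.013  -0.0006] q7 0.17 tilt [-0.0029  0.0001]
```

Come down partway, then check the lamp against the station in the pictures.

To row units: 0.03 m is 0.6, 0.02 m is 0.4.

Request:
nudge_tcp --plan '[[[-0.32,0.14,0],0,0],[[-0.32,0.12,0],0,0],[[0,0,0.6],0,0],[[0,0,0.6],0,0],[[0,0,0.4],0,0],[[0,0,0],0,0],[[0,0,0],0,0],[[0,0,0],0,0]]'

```text
t: 14.9
eef_pos: [0.6202, -0.1626, 0.1124]
tool_rot: [0.001, 0.767, 0.642, 0.001]
contact_force: [0.3, -1.2, -3.2]
gripper_width: 0.278
grasp_force: 49.7
```

```bash
python3 - <<'E'
from h import *
np.set_printoptions(precision=4,suppress=True)
togo((.6177,-.1632,.085),-.177)
s=bot.read_camera("scene");t=bot.read_camera("top"); cv2.imwrite("pics/s1.png",s); cv2.imwrite("pics/t1.png",t)
p=bot.get_obs()["eef_pos"]
for n,im in(("scene",s),("top",t)):
    hs=cv2.cvtColor(im,cv2.COLOR_BGR2HSV); c=proj(n,p+np.array([.0,.11,.043])).astype(int); print(n,"cap pred",c)
    x,y=np.maximum(c-30,0); r=hs[y:y+60,x:x+60]; m=cv2.inRange(r,(0,120,70),(8,255,255))|cv2.inRange(r,(172,120,70),(180,255,255))
    ys,xs=np.where(m>0); print(len(xs),xs.mean()+x if len(xs) else 0,ys.mean()+y if len(xs) else 0)
E
```

```text
t 14.90 turn 0.0001, moves after turn [-0.0011 -0.0025  0.0274] q7 0.27 tilt [ 0.0024 -0.0006]
scene cap pred [232 183]
217 227.97695852534562 185.71428571428572
top cap pred [289 157]
113 290.34513274336285 148.61946902654867
```

To row units: 0.01 m is 0.2, -0.0025 m is -0.05.

```bash
python3 - <<'E'
from h import *
print(tri((228,185.7),(290.3,148.6)), bot.get_obs()["eef_pos"]+np.array([.019,.1063,.043]))
E
```

```text
(array([ 0.63975198, -0.05325974,  0.162376  ]), np.float64(0.00520881730268587)) [ 0.63921329 -0.05606688  0.15544919]
```

Request:
nudge_tcp --plan '[[[-0.02,-0.05,0.2],0,0],[[0,0,0.2],0,0],[[0,0,0.2],0,0],[[0,0,0.16],0,0],[[0,0,0],0,0],[[0,0,0],0,0]]'

```text
t: 15.6
eef_pos: [0.6164, -0.1627, 0.0726]
tool_rot: [-0.0, 0.767, 0.642, -0.0]
contact_force: [0.8, -0.8, -3.2]
gripper_width: 0.275
grasp_force: 49.9
```

Request:
nudge_tcp --plan '[[[0,0,0.08],0,0],[[0,0,0],0,0],[[0,0,0],0,0]]'

```text
t: 15.9
eef_pos: [0.6166, -0.1626, 0.069]
tool_rot: [0.0, 0.767, 0.642, 0.0]
contact_force: [-0.1, 0.9, -5.3]
gripper_width: 0.275
grasp_force: 49.9
```

Request:
nudge_tcp --plan '[[[0,0,0.08],0,0],[[0,0,0],0,0],[[0,0,0],0,0]]'

```text
t: 16.2
eef_pos: [0.6164, -0.1625, 0.0648]
tool_rot: [-0.0, 0.767, 0.642, -0.0]
contact_force: [-0.4, 0.4, -3.9]
gripper_width: 0.273
grasp_force: 49.9
```

To row units: 0.002 m is 0.04.

Request:
nudge_tcp --plan '[[[0,0,0.04],0,0],[[0,0,0],0,0],[[0,0,0],0,0]]'

```text
t: 16.5
eef_pos: [0.6165, -0.1626, 0.0629]
tool_rot: [-0.0, 0.767, 0.642, -0.0]
contact_force: [0.5, 0.9, -4.0]
gripper_width: 0.276
grasp_force: 49.9
```

Request:
nudge_tcp --plan '[[[0,0,0.04],0,0],[[0,0,0],0,0],[[0,0,0],0,0]]'

```text
t: 16.8
eef_pos: [0.6168, -0.1626, 0.0623]
tool_rot: [-0.0, 0.767, 0.642, 0.001]
contact_force: [-4.7, 1.3, 7.6]
gripper_width: 0.276
grasp_force: 51.1
```

Request:
nudge_tcp --plan '[[[0,0,0.04],0,0],[[0,0,0],0,0],[[0,0,0],0,0]]'

```text
t: 17.1
eef_pos: [0.6168, -0.1626, 0.0622]
tool_rot: [-0.0, 0.767, 0.642, 0.001]
contact_force: [-9.7, 3.8, 20.8]
gripper_width: 0.274
grasp_force: 52.6
```

Careful with the scale: shifts go in shares of 50 mm and turns go in shares of 4 rad. That gives: -0.003 m is -0.06, -0.0005 m is -0.01.

Request:
nudge_tcp --plan '[[[0,-0.01,-0.06],0,0],[[0,0,0],0,0],[[0,0,0],0,0.3],[[0,0,0],0,0.35],[[0,0,0],0,0.45],[[0,0,0],0,0.6],[[0,0,0],0,0.6],[[0,0,0],0,0.6]]'

```text
t: 17.9
eef_pos: [0.6161, -0.1625, 0.0619]
tool_rot: [0.0, 0.767, 0.642, 0.0]
contact_force: [0.8, 0.1, 0.1]
gripper_width: 0.601
grasp_force: 0.0
```

```bash
python3 - <<'E'
from h import *
s=bot.read_camera("scene"); cv2.imwrite("pics/s2.png",cv2.resize(s[110:230,140:300],(800,600),interpolation=2)); cv2.imwrite("pics/sraw2.png",s)
E
```

```text
(no output)
```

View pics/s2.png

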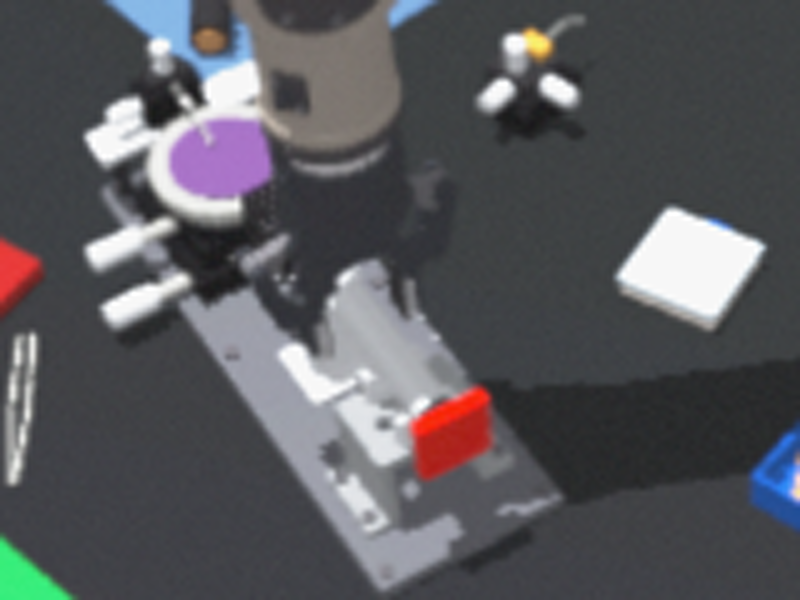

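The lamp lies in the V rests: red cap at crop (450,430) behind the clamp plate, barrel in line, head ahead of the front rest and clear of the chuck. Retreating upward and heading for the U-bolt.

To row units: -0.04 m is -0.8, -0.03 m is -0.6, -0.15 rad is -0.0375.

Request:
nudge_tcp --plan '[[[0,0,-0.2],0,0.8],[[0,0,-0.6],0,0.8],[[0,0,-0.8],0,0.8],[[0,0,-0.8],0,0.8],[[0,0,0],-0.0375,0.8],[[0,0,0],-0.0375,0.8],[[0,0,0],-0.01,0.8],[[0,0,0],0,0.8],[[0,0,0],0,0.8]]'

```text
t: 18.85
eef_pos: [0.6161, -0.1627, 0.1824]
tool_rot: [0.0, 0.648, 0.762, 0.0]
contact_force: [0.1, -0.3, 0.2]
gripper_width: 0.799
grasp_force: 0.0
```

```bash
python3 -c "
from h import *
togo((.674,.188,.18),.163)"
```

```text
t 18.85 turn -0.0017, moves after turn [0.3366 0.114  0.0024] q7 0.53 tilt [0.0005 0.    ]
```

To row units: 0.035 m is 0.7, 0.025 m is 0.5.

Request:
nudge_tcp --plan '[[[0.4,0.14,0],0,0.8],[[0.7,0.24,0],0,0.8],[[0.7,0.24,0],0,0.8],[[0.7,0.24,0],0,0.8],[[0.7,0.24,0],0,0.8],[[0.7,0.24,0],0,0.8],[[0.7,0.24,0],0,0.8],[[0.7,0.24,0],0,0.8],[[0.7,0.24,0],0,0.8],[[0.5,0.16,0],0,0.8],[[0.24,0.06,0],0,0.8],[[0,0,0],0,0.8],[[0,0,0],0,0.8],[[0,0,0],0,0.8]]'

```text
t: 20.25
eef_pos: [0.6741, 0.1856, 0.1822]
tool_rot: [0.0, 0.649, 0.761, -0.0]
contact_force: [0.8, -0.3, 0.3]
gripper_width: 0.801
grasp_force: 0.0
```

```bash
python3 - <<'E'
from h import *
np.set_printoptions(precision=4,suppress=True)
togo((.674,.188,.028),.163)
t=bot.read_camera("top");s=bot.read_camera("scene"); cv2.imwrite("pics/t3.png",t);cv2.imwrite("pics/s3.png",s)
# U-bolt in first pictures: bright, unsaturated pixels at the tool block
out={}
for n,f,(x,y,w,h) in(("top","top0",(190,135,18,26)),("scene","scene0",(268,252,22,24))):
    im=cv2.imread(f"pics/{f}.png"); r=im[y:y+h,x:x+w].astype(int); m=((r.max(2)-r.min(2)<30)&(r.min(2)>110)).astype(np.uint8)
    c,l,st,ce=cv2.connectedComponentsWithStats(m); i=1+st[1:,4].argmax(); print(n,st[i],ce[i]+[x,y]); out[n]=ce[i]+[x,y]
    print("\n".join("".join(".#"[v] for v in row) for row in (l==i).astype(int)))
print(tri(out["scene"],out["top"]))
# red cap and wafer now
for n,im,roi in(("top",t,(270,135,40,40)),("scene",s,(210,180,40,40))):
    x,y,w,h=roi; hs=cv2.cvtColor(im,cv2.COLOR_BGR2HSV)[y:y+h,x:x+w]; m=cv2.inRange(hs,(0,150,90),(8,255,255))|cv2.inRange(hs,(172,150,90),(180,255,255)); ys,xs=np.where(m>0); print("cap",n,len(xs),xs.mean()+x,ys.mean()+y)
# barrel in top: centre per column
r=t[150:190,295:345]; g=r.min(2); print(g[:, ::5])
E
```

```text
t 20.25 turn -0.0035, moves after turn [0.0026 0.0003 0.1542] q7 -0.00 tilt [ 0.0002 -0.0012]
top [ 7  5  6 17 50] [198.86 147.74]
..................
..................
..................
..................
..................
.......##.........
.......###........
.......###........
.......####.......
.......####.......
.......###........
.......###........
.......###........
.......###........
........###.......
........###.......
........###.......
.........##.......
.........###......
.........###......
..........###.....
...........##.....
..................
..................
..................
..................
scene [ 5  5 12 18 69] [278.4348 263.9855]
......................
......................
......................
......................
......................
.............###......
.............###......
...........######.....
..........######......
.........#######......
.........####.##......
........####..##......
.......
[... 1456 characters left out ...]
25 192 163]
 [119 203 242 249 207  93  90 127 194 164]
 [111 111 181 233 226  92  86 135 193 167]
 [114 114 112 140 232 143  88 145 194 168]
 [119 112 114 110 224 206 166 233 194 173]
 [117 120 116 111 224 223 224 253 192 183]
 [133 129 125 116 223 225 224 252 196 244]
 [149 214 128 213 224 223 224 239 204 251]
 [121 248 216 245 224 223 223 223 216 170]
 [106 243 249 245 225 224 223 222 222 111]
 [175 229 234 248 225 224 224 224 222  91]
 [228 224 200 232 225 225 225 223 221 163]
 [228 228 227 200 225 224 225 224 224 221]
 [201 231 227 227 226 225 225 224 225 222]
 [118 195 229 228 227 224 224 223 223 223]
 [ 54  81 187 219 227 225 225 225 224 222]
 [ 61  61  67 163 199 228 223 224 223 224]]
```

To row units: 0.04 m is 0.8, 0.003 m is 0.06.

Request:
nudge_tcp --plan '[[[0.06,0.006,0.8],0,0.8],[[0,0,0.8],0,0.8],[[0,0,0.6],0,0.8],[[0,0,0.4],0,0.8],[[0,0,0.28],0,0.8],[[0,0,0.2],0,0.8],[[0,0,0],0,0.8],[[0,0,0],0,0.8],[[0,0,0],0,0.8]]'

```text
t: 21.25
eef_pos: [0.6747, 0.1917, 0.0293]
tool_rot: [0.001, 0.647, 0.762, 0.001]
contact_force: [0.1, 0.4, 0.1]
gripper_width: 0.798
grasp_force: 0.0
```

Request:
nudge_tcp --plan '[[[0,0,0],0,0.65],[[0,0,0],0,0.6],[[0,0,0],0,0.5],[[0,0,0],0,0.4],[[0,0,0],0,0.3],[[0,0,0],0,0.3]]' --grip_force 30

```text
t: 21.85
eef_pos: [0.6741, 0.1916, 0.0285]
tool_rot: [0.0, 0.647, 0.762, 0.0]
contact_force: [-0.9, -0.4, 6.3]
gripper_width: 0.52
grasp_force: 30.3
```

To row units: -0.03 m is -0.6, -0.01 m is -0.2.

Request:
nudge_tcp --plan '[[[0,0,-0.1],0,0.3],[[0,0,-0.2],0,0.3],[[0,0,-0.4],0,0.3],[[0,0,-0.6],0,0.3],[[0,0,-0.6],0,0.3],[[0,0,-0.6],0,0.3],[[0,0,-0.5],0,0.3],[[0,0,-0.2],0,0.3],[[0,0,0],0,0.3],[[0,0,0],0,0.3]]'

```text
t: 22.85
eef_pos: [0.6728, 0.1915, 0.1867]
tool_rot: [-0.001, 0.647, 0.762, -0.001]
contact_force: [-0.1, 0.6, -1.1]
gripper_width: 0.522
grasp_force: 31.9
```

```bash
python3 - <<'E'
from h import *
togo((.6277,-.1071,.17),-.177)
cv2.imwrite("pics/s4.png",bot.read_camera("scene"));cv2.imwrite("pics/t4.png",bot.read_camera("top"))
E
```

```text
t 22.85 turn 0.3401, moves after turn [-0.3018  0.0082  0.0169] q7 -0.01 tilt [-0.0018 -0.0004]
```

```bash
python3 - <<'E'
from h import *
np.set_printoptions(precision=4,suppress=True,linewidth=250)
print("cam scene",ray("scene",0,0)[0])
s=cv2.imread("pics/scene0.png").min(2); print("hole patch"); print(s[186:202,207:227])
print(onz("scene",216,194.2,.075), proj("scene",(.646,-.1104,.075)),proj("scene",(.6094,-.1038,.075)))
s4=cv2.imread("pics/s4.png").min(2); o=bot.get_obs()["eef_pos"]; u=np.array([.987*0+np.cos(.163),np.sin(.163),0])
for sg in(1,-1):
    e=o+[0,0,.040-.058]+sg*.019*u; m=e+[0,0,.03]; print(e,proj("scene",e),proj("scene",m))
c=proj("scene",o+[0,0,-.005]).astype(int); print(c); print(s4[c[1]-16:c[1]+18,c[0]-16:c[0]+17])
E
```

```text
cam scene [1.1348 0.6455 1.2179]
hole patch
[[211 210 229 243 226 214 204 180 173 174 178 181 179 170 165 163 156 150 157 189]
 [247 244 223 186 162 174 180 173 174 172 171 166 167 162 163 161 160 189 217 215]
 [230 186 161 169 175 185 180 171 169 167 164 164 163 165 189 220 223 224 214 187]
 [155 156 178 206 220 214 183 170 164 162 162 164 188 219 223 227 226 225 215 217]
 [172 204 220 222 224 217 196 179 165 155 184 218 224 225 226 227 226 226 230 240]
 [191 218 223 225 224 223 220 215 202 188 219 228 232 232 228 228 227 233 242 245]
 [168 207 221 222 224 224 224 223 220 215 218 233 243 242 239 236 236 241 245 245]
 [149 177 215 222 223 223 222 216 192 166 174 221 244 244 240 236 236 239 243 240]
 [143 144 190 217 221 223 222 207 161 136 144 188 234 236 207 191 198 213 223 210]
 [147 131 150 192 219 223 223 212 175 165 170 180 189 185 175 173 173 173 175 171]
 [147 129 129 159 206 222 223 222 217 212 212 208 182 173 170 172 171 166 165 163]
 [150 134 127 140 180 216 222 223 224 223 222 213 186 176 168 166 165 161 154 144]
 [151 137 126 127 145 187 217 222 224 224 223 216 196 177 165 159 151 139 144 145]
 [152 138 127 125 129 150 194 222 224 224 223 222 216 196 165 138 125 121 118 113]
 [155 141 129 125 128 131 173 217 224 224 223 223 219 211 180 128 115 109 100  94]
 [156 150 132 127 127 125 147 192 219 221 220 216 198 160 129 108 101  93  85  82]]
[ 0.6449 -0.1084  0.075 ] [215.3075 194.0216] [225.9906 188.7062]
[0.6913 0.1944 0.168 ] [274.7909 250.4274] [274.8942 244.1781]
[0.6538 0.1883 0.168 ] [283.6895 240.3206] [283.9688 233.9512]
[279 242]
[[100 145 194 ...  59  59  60]
 [128 182 215 ...  60  61  62]
 [145 164 190 ...  61  59  60]
 ...
 [ 55  61  60 ...  59  62  59]
 [ 53  63  63 ...  60  60  60]
 [ 53  64  60 ...  60  59  61]]
```

```bash
python3 - <<'E'
import cv2
for r in cv2.imread("pics/s4.png").min(2)[232:258,264:294]: print(" ".join("%3d"%v for v in r))
print()
for r in cv2.imread("pics/t4.png").min(2)[130:165,190:222]: print(" ".join("%3d"%v for v in r))
E
```

```text
102  93  80  88  87  70  75  86  75  53  50  48  47  47  51  60  67  61  72 103 125 117  91  65  60  60  59  63  61  60
 75  71  67  70  75  70  55  51  50  47  49  49  51  47  52  55  59  62  76 102 119 115  90  65  59  58  60  61  60  61
 60  56  52  53  54  52  46  48  48  49  47  48  46  47  50  58  60  59  66  81  99  97  72  62  61  60  61  59  59  60
 50  54  50  50  46  45  47  47  46  49  46  48  48  51  55  56  58  61  66  82  93  87  68  63  62  59  61  59  59  61
 50  51  47  42  46  46  48  48  45  48  49  48  50  60  66  60  60  61  70  95 101  86  74  61  59  59  59  60  61  59
 48  49  49  46  46  47  48  49  49  46  47  50  57  79  81  61  62  59  65  74  84  78  68  61  62  60  59  60  60  60
 48  48  53  46  47  47  47  49  46  46  48  61  87 109  99  64  62  62  64  76  89  85  65  60  62  59  61  58  57  62
 48  49  59  55  50  46  47  48  47  49  53  84 114 124 100  65  60  61  69  88  96  80  68  61  59  60  59  61  62  60
 45  50  64  57  48  46  47  49  46  48  52  87 118 119  92  64  59  62  67  79  89  82  64  63  62  60  60  60  60  57
 36  61  59  47  29 
[... 5800 characters left out ...]
  99  98  98  99  98  88  86  87  81  80  68  59  57  47  42
136 122  62  46  52  58  95  96  96  95  95  96  98  97  98  96  91  85  85  82  78  74  58  56  56  44  41  44  40  39  40  41
136 124  71  46  49  56  98  98  95  97  97  89  87  84  80  77  67  58  57  51  41  42  41  41  41  42  39  41  42  40  44  41
138 127  73  46  47  55  92  89  85  80  76  66  61  58  50  41  42  44  42  42  41  43  39  42  41  42  41  42  40  41  43  41
140 127  83  47  47  51  68  59  59  50  43  45  43  42  42  40  41  44  43  44  43  42  45  43  38  41  47  51  46  50  51  49
141 129  94  45  46  44  41  44  46  43  42  43  46  44  41  41  44  44  42  41  44  51  50  52  51  50  62  61  60  57  59  59
```

To row units: -0.035 m is -0.7, -0.03 m is -0.6, 0.12 rad is 0.03.

Request:
nudge_tcp --plan '[[[0,0,0],0.0275,0.3],[[0,0,0],0.03,0.3],[[0,0,0],0.0275,0.3],[[-0.4,0,0],0,0.3],[[-0.6,0.02,0],0,0.3],[[-0.7,0.02,0],0,0.3],[[-0.7,0.02,0],0,0.3],[[-0.7,0.02,0],0,0.3],[[-0.7,0.02,0],0,0.3],[[-0.7,0.02,0],0,0.3],[[-0.6,0.02,0],0,0.3],[[-0.5,0,0],0,0.3],[[-0.3,0,0],0,0.3],[[0,0,0],0,0.3],[[0,0,0],0,0.3],[[0,0,0],0,0.3],[[0,0,0],0,0.3]]'

```text
t: 24.65
eef_pos: [0.629, -0.0982, 0.1877]
tool_rot: [-0.0, 0.766, 0.643, 0.0]
contact_force: [-0.6, -0.6, -1.1]
gripper_width: 0.52
grasp_force: 31.9
```

```bash
python3 -c "
from h import *
togo((.6266,-.1055,.1),-.177)"
```

```text
t 24.65 turn 0.0028, moves after turn [-0.0077 -0.001   0.0877] q7 0.13 tilt [-0.0002  0.0007]
```

To row units: 0.03 m is 0.6, 0.018 m is 0.36, 0.003 rad is 0.0008.

Request:
nudge_tcp --plan '[[[-0.16,-0.02,0],0.0008,0.3],[[0,0,0.6],0,0.3],[[0,0,0.6],0,0.3],[[0,0,0.36],0,0.3],[[0,0,0.14],0,0.3],[[0,0,0],0,0.3],[[0,0,0],0,0.3],[[0,0,0],0,0.3]]'

```text
t: 25.45
eef_pos: [0.6272, -0.1081, 0.1043]
tool_rot: [0.001, 0.768, 0.641, 0.001]
contact_force: [-0.6, -0.9, -1.1]
gripper_width: 0.516
grasp_force: 31.9
```

```bash
python3 - <<'E'
from h import *
np.set_printoptions(precision=4,suppress=True)
togo((.6266,-.1055,.1),-.177)
s=bot.read_camera("scene"); cv2.imwrite("pics/s5.png",s); o=bot.get_obs()["eef_pos"]
u=np.array([np.cos(.177),-np.sin(.177),0]); e=o+[0,0,-.0185]+.019*u; print("leg end",e,proj("scene",e))
for r in s.min(2)[178:204,204:232]: print(" ".join("%3d"%v for v in r))
E
```

```text
t 25.45 turn -0.0030, moves after turn [ 0.0024 -0.001   0.0043] q7 0.18 tilt [ 0.0023 -0.0002]
leg end [ 0.6458 -0.1113  0.0857] [214.8454 191.6231]
 78  75  92  99  61  49  55  95 133 129 150 236 247 247 247 246 238 211 209 184 151 136 134 127 101  72  62  62
134 134 159 140  72  50  56  95 134 132 148 235 247 247 246 236 197 197 228 227 172 136 130 139 135  96  69  62
164 166 165 147  79  53  52  82 122 129 146 231 247 246 213 184 172 176 198 202 151 105 114 154 180 142  94  65
167 170 169 153 109  69  56  75 113 127 131 220 246 244 194 174 171 172 171 169 147 110 106 171 213 185 139  82
168 169 170 167 151 110  66  74 111 127 122 203 244 241 194 176 173 171 170 166 141 101 108 173 222 217 180 123
169 171 171 171 169 151 100  92 124 130 126 171 228 231 188 177 177 173 171 171 154 125 119 172 221 225 215 171
183 175 173 175 174 172 158 149 166 146 133 139 168 181 176 179 176 175 172 172 167 154 131 155 206 218 217 196
235 206 17
[... 1417 characters left out ...]
  29  32  29  28  23  30  33
158 158 158 153 139 127 126 123 118 121 121 121 121 122 130 147 161 163 131  55  25  31  29  29  28  28  25  28
158 159 156 153 139 128 125 123 117 118 123 123 122 122 124 132 147 151 119  54  28  25  19  25  28  30  27  26
158 158 158 154 143 129 127 126 122 118 122 122 121 122 122 127 130 126 105  57  33  25  23  31  21  24  27  28
159 158 157 158 150 134 129 126 125 117 121 121 123 124 129 137 141 120 101  63  35  26  28  27  26  27  25  30
158 157 160 168 169 154 131 129 125 117 117 118 123 137 143 120 114 101  87  58  32  27  29  31  26  30  33  43
157 164 181 197 204 180 140 128 124 117 116 115 117 119 114 100  95  85  80  59  33  30  29  28  36  41  54  71
```

To row units: 0.002 m is 0.04, -0.0005 m is -0.01, -0.003 rad is -0.0008.

Request:
nudge_tcp --plan '[[[0.04,-0.01,0],-0.0008,0.3],[[0,0,0],0,0.3],[[0,0,0],0,0.3],[[0,0,0],0,0.3]]'

```text
t: 25.9
eef_pos: [0.6261, -0.1057, 0.103]
tool_rot: [0.0, 0.767, 0.642, 0.0]
contact_force: [0.7, -0.0, -1.0]
gripper_width: 0.52
grasp_force: 31.9
```

Request:
nudge_tcp --plan '[[[0,0,0.1],0,0.3],[[0,0,0.08],0,0.3],[[0,0,0.06],0,0.3],[[0,0,0],0,0.3],[[0,0,0],0,0.3],[[0,0,0],0,0.3]]'

```text
t: 26.5
eef_pos: [0.6262, -0.1058, 0.091]
tool_rot: [0.0, 0.767, 0.642, 0.0]
contact_force: [-0.2, 0.2, -1.5]
gripper_width: 0.519
grasp_force: 31.9
```

Request:
nudge_tcp --plan '[[[0,0,0.08],0,0.3],[[0,0,0],0,0.3],[[0,0,0],0,0.3],[[0,0,0],0,0.3]]'

```text
t: 26.9
eef_pos: [0.6261, -0.1058, 0.0869]
tool_rot: [0.0, 0.767, 0.642, 0.0]
contact_force: [-0.2, -0.5, -0.9]
gripper_width: 0.52
grasp_force: 31.9
```

To row units: 0.004 m is 0.08.

Request:
nudge_tcp --plan '[[[0,0,0.08],0,0.3],[[0,0,0.08],0,0.3],[[0,0,0],0,0.3],[[0,0,0],0,0.3]]'

```text
t: 27.3
eef_pos: [0.6259, -0.1058, 0.0787]
tool_rot: [-0.0, 0.767, 0.642, -0.0]
contact_force: [0.2, -0.2, -1.1]
gripper_width: 0.52
grasp_force: 31.9
```

Request:
nudge_tcp --plan '[[[0,0,0.08],0,0.3],[[0,0,0.08],0,0.3],[[0,0,0],0,0.3],[[0,0,0],0,0.3]]'

```text
t: 27.7
eef_pos: [0.626, -0.1057, 0.0707]
tool_rot: [-0.0, 0.767, 0.642, -0.0]
contact_force: [-0.4, 0.0, 0.1]
gripper_width: 0.519
grasp_force: 31.9
```

Request:
nudge_tcp --plan '[[[0,0,0.08],0,0.3],[[0,0,0],0,0.3],[[0,0,0],0,0.3]]'

```text
t: 28.0
eef_pos: [0.626, -0.1057, 0.0668]
tool_rot: [-0.0, 0.767, 0.642, -0.0]
contact_force: [0.1, -1.0, -1.3]
gripper_width: 0.519
grasp_force: 31.9
```

In the holes with no resistance. Now for the home contact.

To row units: 0.003 m is 0.06.

Request:
nudge_tcp --plan '[[[0,0,0.06],0,0.3],[[0,0,0],0,0.3],[[0,0,0],0,0.3]]'

```text
t: 28.3
eef_pos: [0.6261, -0.1057, 0.0639]
tool_rot: [-0.0, 0.767, 0.642, -0.0]
contact_force: [-0.3, 1.6, -1.1]
gripper_width: 0.518
grasp_force: 32.0
```

Request:
nudge_tcp --plan '[[[0,0,0.04],0,0.3],[[0,0,0],0,0.3],[[0,0,0],0,0.3]]'

```text
t: 28.6
eef_pos: [0.6264, -0.1058, 0.0632]
tool_rot: [0.0, 0.767, 0.642, 0.0]
contact_force: [-4.4, 0.8, 9.0]
gripper_width: 0.518
grasp_force: 32.7
```

Request:
nudge_tcp --plan '[[[0,0,0.04],0,0.3],[[0,0,0],0,0.3],[[0,0,0],0,0.3]]'

```text
t: 28.9
eef_pos: [0.6267, -0.1058, 0.0628]
tool_rot: [-0.0, 0.767, 0.642, 0.001]
contact_force: [-7.7, 2.4, 21.5]
gripper_width: 0.518
grasp_force: 33.7
```

To row units: -0.003 m is -0.06.

Request:
nudge_tcp --plan '[[[0,0,-0.06],0,0.3],[[0,0,0],0,0.3],[[0,0,0],0,0.56],[[0,0,0],0,0.65],[[0,0,0],0,0.75],[[0,0,0],0,0.75],[[0,0,0],0,0.75]]'

```text
t: 29.6
eef_pos: [0.626, -0.1058, 0.0628]
tool_rot: [-0.0, 0.767, 0.642, -0.0]
contact_force: [0.0, -0.4, -0.1]
gripper_width: 0.751
grasp_force: 0.0
```

Request:
nudge_tcp --plan '[[[0,0,-0.2],0,0.75],[[0,0,-0.4],0,0.75],[[0,0,-0.8],0,0.75],[[0,0,-0.8],0,0.75],[[0,0,-0.8],0,0.75],[[0.8,-0.4,0],0,0.75],[[0.8,-0.6,0],0,0.75],[[0.8,-0.6,0],0,0.75],[[0.8,-0.6,0],0,0.75],[[0.8,-0.6,0],0,0.75],[[0,0,0],0,0.75],[[0,0,0],0,0.75]]'

```text
t: 30.8
eef_pos: [0.5232, 0.117, 0.2136]
tool_rot: [-0.0, 0.766, 0.643, 0.0]
contact_force: [0.6, -1.5, 0.3]
gripper_width: 0.751
grasp_force: 0.0
```

```bash
python3 - <<'E'
from h import *
np.set_printoptions(precision=4,suppress=True)
s=bot.read_camera("scene");t=bot.read_camera("top");cv2.imwrite("pics/s6.png",s);cv2.imwrite("pics/t6.png",t)
o=bot.get_obs(); print(o["eef_pos"],o["contact_force"],o["t"])
C=np.array([.6266,-.1053,.075]); u=np.array([.9843,-.1763,0])
for n in("scene","top"): print(n,[proj(n,C+[0,0,.0505]),proj(n,C+[0,0,.0275]+.019*u),proj(n,C+[0,0,.0275]-.019*u)])
for r in s.min(2)[170:198,206:238]: print(" ".join("%3d"%v for v in r))
print()
for r in t.min(2)[148:180,290:320]: print(" ".join("%3d"%v for v in r))
E
```

```text
[0.5241 0.1144 0.2135] [ 0.3869  0.2705 -0.9167] 30.9
scene [array([219.9606, 180.8934]), array([215.0321, 188.5471]), array([226.111 , 183.0659])]
top [array([308.2946, 157.2217]), array([308.0842, 152.4137]), array([306.2332, 166.0567])]
234 244 246 247 247 247 247 245 236 190 152 147 146 147 145 127  90  62  60  62  57  59  59  61  60  61  61  60  60  59  60  60
217 238 245 247 247 247 247 246 245 232 180 151 146 147 148 145 131  85  63  59  60  62  61  60  59  59  60  59  58  59  60  61
182 222 240 246 247 247 247 247 246 244 226 165 148 147 147 147 145 126  91  65  60  59  59  59  60  60  60  60  60  60  59  60
163 189 229 243 246 247 247 247 247 246 242 214 159 147 148 146 150 161 149  82  60  60  59  61  61  60  59  59  61  61  59  61
161 166 200 234 244 246 247 247 247 247 246 238 194
[... 6161 characters left out ...]
 122 141 151 183 203 202 213 230 233 236 242 246 247 250 249 249 250 250 250 247 208  95  94  93  93
 90  91  97 107 113 112 114 114 113 112 114 114 126 142 152 185 204 215 229 230 234 238 243 246 245 226 146  95  94  93
 91  91  97 111 114 111 113 110 113 112 113 115 113 113 111 114 116 115 113 123 141 154 185 207 220 233 210 170 168 167
 90  92  99 119 124 122 117 119 116 115 115 111 112 114 114 114 111 113 113 114 112 114 112 130 185 226 225 225 226 225
 92  92 104 129 130 120 114 123 124 122 120 120 120 121 120 117 114 115 114 115 115 113 124 171 216 225 224 224 226 226
161  99 153 218 202 135 133 136 129 129 128 132 129 133 128 125 123 124 121 119 118 129 171 209 226 226 226 226 225 226
```

```bash
python3 -c "
from station import bot
print(bot.hand_in())"
```

```text
the job is handed in; nothing more can be done
None
```

The job is handed in: the lamp is in the V rests with its lens towards the chuck, the U-bolt is home on the barrel with both legs through the clamp plate, and the arm is clear. Two early grips slipped off the barrel because the fingertips sat about 25 mm above the reported TCP, and hand-in returned no verdict.

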